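# Press and UV-cure a glued display stand

### The arm

A 7-joint arm with a two-finger parallel gripper is mounted at the origin on a cart in front of the work surface, level with it; the furniture and walls round the work are solid. World frame = base frame: x ahead of the robot, y to its left, z up, the work surface at z = 0. Lengths are in m, angles in degrees, forces in N, time in s.
With the tool pointing down it reaches from about 0.4 to 0.85 m from the base axis. Payload 4.4 kg.
Tool frame: the origin (TCP) lies midway between the tips of the shut fingers; the grasp point (between the pads) lies 19 mm behind it; z points along the fingers, y is the line along which they close (so a half turn about z gives the same grasp; the last joint's range is limited). The gripper opens to 94 mm and grips with 3 to 60 N. Pads are 16 mm wide; open, the fingers measure 119 mm over their backs; the gripper's body (75 mm by 177 mm) begins 78 mm behind the grasp point.
Start: joints at [70.829, 36.005, 2.206, 86.941, -1.547, 57.084, -1.146], TCP at [0.173, -0.627, 0.205] pointing down, gripper open.
Joint ranges: [-175.42, 175.42], [-21.48, 121.26], [-71.46, 75.88], [10.55, 141.38], [-63.04, 243.04], [13.31, 113.54], [-168.57, 168.57]. Speed limits (degrees/s): [147.25, 147.25, 180, 180, 180, 180, 180].

### API

Orientations are given as a 3x3 rotation matrix whose columns are the frame's x, y, z axes.
In Python, from plant import state, grab_frame, get_calibration, finish_job gives the robot as it stands.
- The arm moves only by the shell command python3 -m jog 'ROWS' [OPENING]. ROWS is JSON, a list of rows, each a list of 2 entries, a list of its own where there are three numbers: the shift along the tool's x, y, z scaled (see below), then the turn, a rotation vector about the tool's x, y, z scaled (see below). In form: [[[dx, dy, dz], [rx, ry, rz]], ...]. A call has exactly 8 rows; each row shifts and turns the commanded pose from where the row before left it, along the tool's axes as they then stand; what a row does not reach is not made up. The controller multiplies each number of a shift by 40 cm and each number of a turn by 2 rad. A row lasts 1/10 s, in which the tool goes at most 50 mm and 8.59 degrees, less where a joint would pass 70% of its speed; a pose out of reach is approached as far as the arm can. A call with a number of a shift or a turn outside -1 to 1 is refused whole. A call with a gripper value outside its range is refused whole. OPENING is the opening, from 0 (shut) to 1 (fully open), set as the call begins (- or left out, the last holds). The fingers move at their own pace and stop on an object; the grip force is fixed at half the most. Time passes only in rows, so rows that do not move let the fingers close, or fill a call up. It gives the time, the measured TCP pose, the force, the opening and the grip force at its end, in the units of the state.
- state(): the state, without advancing time (a new reading comes with each control period).
- grab_frame(name): name is "scene" or "side" or "wrist"; returns (picture, depth): 480x640x3 uint8, red, green, blue; 480x640 float32, m along the optical axis (not along the pixel's ray), 0 where there is no reading.
- get_calibration(name): a dict with "fovy" (degrees; the focal length in pixels is half the picture's height over the tangent of half this angle, whatever the lens; pixels are square), "cx", "cy" (the principal point, pixels), "distortion" ([k1, k2, p1, p2, k3] as OpenCV has them; the pictures are not rectified), "view" (4x4, takes a point from world to camera coordinates); the wrist camera has in their place "mount" (4x4, takes a point from camera to tool coordinates, whose origin is the TCP and whose axes are the flange's). Camera axes: x right, y up, looking along -z (the intrinsics and any distortion apply to the point x, -y, -z); pixel columns grow to the right and rows downward; lengths in m; the calibration is good to about 2 mm. A picture is of the moment at which its call begins: read the wrist's pose just before it. get_calibration takes no time and is no camera call.
- finish_job(): hands the job in; it is judged then, once.
The state is a dict: "time_s": time; "joint_pos": joint angles; "joint_velocities": joint speeds; "joint_efforts": joint torques, N m; "tool_pos": TCP position; "eef_rot": TCP orientation; "wrist_force": force on the tool from outside, world axes, zero at the start; "moment": the same for the moment, N m; "grip_width": finger opening in m; "finger_force": force on a finger pad.
Only numpy, scipy, OpenCV 4.12 (cv2) and the standard library are available. Lean on these libraries where they do the work, as an engineer would, in place of code of your own. Each camera call takes 0.05 s, during which the arm holds its last target. There are 200 camera calls.

### The job

A clear acrylic block has just been set with wet UV glue on its black plinth and waits under the spring gluing press: push the press arm down by its orange palm pad, gently, until the green band of the plunger stem shows above the arm but no red does, and leave it there. Then take the lit UV pen from its rest, hold it still for three seconds pointing straight at the middle of the front edge of the glue line, the lens about 4 cm away from it, and lay the pen back on its rest. Never press the block hard, do not touch block or plinth with the hand or the pen, and leave the other things where they are.

Things in the scene. Friction and masses are not known exactly. Their poses are not given: they have to be found in the camera images.
- press: small press, fixed: grey base 120 mm wide, 16 mm high, from x = -65 (front) to +135 mm; grey-green rubber mat on it, top at 19 mm; column 20 mm thick at x = +100, top at 157 mm. Origin under the base, straight below the plunger; front faces -x. A dark blue arm 20 mm wide slides on the column and reaches forward to the plunger; its underside is at 127 mm when joint press_arm is 0
- press_arm (a joint): how far the arm has been pushed down from its top position (m), 0 to 0.06; a brake holds it wherever it is left, it takes about 9 N plus the plunger's force to push it down
- palm_pad (a point): middle of the top face of the orange palm pad on the arm, a disc 32 mm across, 48 mm behind the plunger axis and 36 mm above the arm's underside; push down here
- plunger (a joint): how far the sprung plunger has been pushed up into the arm (m), 0 to 0.022; 0 when it hangs free. The stem (11 mm thick) comes out on top of the arm by this much: its first 4 mm are white, from 4 to 12 mm green, beyond that red. It presses the block with about 1.6 N plus 0.4 N for each millimetre
- pad_face (a point): middle of the underside of the plunger's round black rubber pad, 28 mm across, which comes down on the block
- plinth: loose black plinth, 64 x 64 mm, 26 mm high (upper 7 mm stepped in to 56 x 56), small brass plate on its front (-x) side, standing on the rubber mat below the plunger; origin: centre of its underside
- block: clear pale blue acrylic block 50 x 50 x 16 mm, lying loose in wet glue on top of the plinth; origin: centre of its underside, 26 mm above the plinth's
- glue_line (a point): middle of the front (-x) edge of the glue line between block and plinth, about 45 mm above the table
- uv_pen: UV pen lamp, lit all the time, black barrel 15 mm thick with an aluminium head 18 mm thick at the lens end, 150 mm long in all; origin: on its axis at mid-length; x along the axis to the lens, whose face is at x = +75 mm (barrel from -75 to +50 mm). It lies level; grasp the barrel near the origin across y
- pen_rest: grey pen rest, fixed, base 112 x 54 mm, 7 mm high, with two notched uprights 8 mm thick at x = -42 and +36 mm, which carry the barrel; notches 18 mm wide at the bottom, their tips at 53 mm. Origin: centre of the underside; the pen lies along its x, axis 41.5 mm above it, origin above origin, free space for the fingers between the uprights
- figure: painted flying figure of resin, lying, 112 x 48 x 35 mm; bystander, origin in the middle of its underside
- tin: grey filler tin with a yellow lid, 54 mm across, 26 mm high; bystander, origin in the middle of its underside
- tape: roll of masking tape, 58 mm across, 19 mm high; bystander, origin in the middle of its underside
- glue: white glue bottle with red label and long nozzle, 36 mm across, 102 mm high; bystander, origin in the middle of its underside
Mind the look-alikes: they are no part of the job. There is more than one size of the plinth; the one meant has the size given above.

How it is judged:
By the outcome, as a careful person would: the job done as asked, in the order asked, and still so for the second after the job is handed in, with the robot touching nothing.
It also fails if it takes over 64 s, if anything falls off the work surface, if the arm or the gripper's body presses on something with over 40 N, if the wrist force passes 120 N, or if a joint passes its speed limit or range.

## Working session

There is one attempt and no reset: what is moved stays moved. The work goes in short steps, Python scripts to look and compute and a shell command to move; the robot and the scene stay as the last step left them, time stands still between calls to the robot, and variables do not carry over. Pictures are saved under pics/ and viewed, at most 12 in all, crops included, and the job is handed in when it is done.

```bash
mkdir -p pics; ls
cat > h.py <<'E'
import numpy as np,cv2,json
from plant import state,grab_frame,get_calibration
def cam(name,s=None):
    c=get_calibration(name); f=240/np.tan(np.radians(c['fovy'])/2)
    K=np.array([[f,0,c['cx']],[0,f,c['cy']],[0,0,1]]); D=np.array(c['distortion'],float)
    if 'view' in c: M=np.linalg.inv(np.array(c['view']))
    else:
        T=np.eye(4);T[:3,:3]=np.array(s['eef_rot']);T[:3,3]=s['tool_pos'];M=T@np.array(c['mount'])
    return K,D,M
def rays(C,px):
    K,D,M=C; u=cv2.undistortPoints(np.array(px,float).reshape(-1,1,2),K,D)[:,0]
    d=np.c_[u[:,0],-u[:,1],-np.ones(len(u))]
    return M[:3,3],d@M[:3,:3].T
def onz(C,px,z):
    o,d=rays(C,px); return o+d*((z-o[2])/d[:,2])[:,None]
def dep(C,px,depth):  # d scaled with z=-1 so depth multiplies
    o,d=rays(C,px); z=np.array([depth[int(round(v)),int(round(u))] for u,v in px]); return o+d*z[:,None]
def proj(C,P):
    K,D,M=C; V=np.linalg.inv(M); p=np.atleast_2d(P)@V[:3,:3].T+V[:3,3]
    return cv2.projectPoints(p*[1,-1,-1],np.zeros(3),np.zeros(3),K,D)[0][:,0]
def grab(name,tag):
    s=state(); im,d=grab_frame(name); cv2.imwrite(f'pics/{tag}.png',im[:,:,::-1]); np.save(f'pics/{tag}.npy',d); return cam(name,s),im,d
E
python3 - <<'E'
from h import *
for n in('scene','side'):
    C,im,d=grab(n,n+'0'); print(n,C[2].round(3).tolist(),C[0][0,0], (d>0).mean())
s=state();print({k:np.round(v,3).tolist() for k,v in s.items()})
print(get_calibration('wrist'))
a=cv2.imread('pics/scene0.png')
E
```

```text
pics
scene [[-0.75, 0.421, -0.511, 0.025], [-0.661, -0.452, 0.599, 0.693], [0.021, 0.787, 0.617, 0.829], [0.0, 0.0, 0.0, 1.0]] 528.4523213375751 0.99599609375
side [[0.887, 0.179, -0.426, -0.032], [-0.462, 0.309, -0.832, -1.172], [-0.017, 0.934, 0.356, 0.654], [0.0, 0.0, 0.0, 1.0]] 590.7643128058575 0.7531770833333333
{'time_s': 0.1, 'joint_pos': [70.831, 36.052, 2.205, 86.989, -1.548, 57.083, -1.145], 'joint_velocities': [0.07, -0.122, -0.085, -0.077, -0.099, -0.076, -0.017], 'joint_efforts': [0.003, -55.078, 1.148, -18.711, -0.052, 0.019, 0.0], 'tool_pos': [0.172, -0.626, 0.205], 'eef_rot': [[0.964, 0.266, -0.0], [0.266, -0.964, 0.002], [-0.0, -0.002, -1.0]], 'wrist_force': [0.312, 0.172, -0.107], 'moment': [0.03, 0.041, 0.005], 'finger_force': 0.0, 'grip_width': 0.094}
{'fovy': 68.58413958986597, 'cx': 325.87242421668367, 'cy': 242.6366637759201, 'distortion': array([-0.04004538,  0.        ,  0.        ,  0.        ,  0.        ]), 'mount': array([[-9.43435424e-04,  9.67986417e-01,  2.51000810e-01,
         7.32374297e-02],
       [ 9.99999509e-01,  9.89575461e-04, -5.76119413e-05,
         1.78274704e-03],
       [-3.04151819e-04,  2.51000633e-01, -9.67986875e-01,
        -1.79171486e-01],
       [ 0.00000000e+00,  0.00000000e+00,  0.00000000e+00,
         1.00000000e+00]])}
```

View pics/scene0.png

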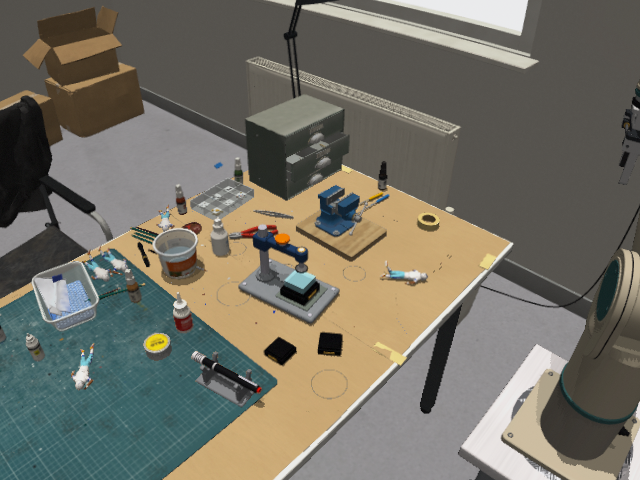

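View pics/side0.png

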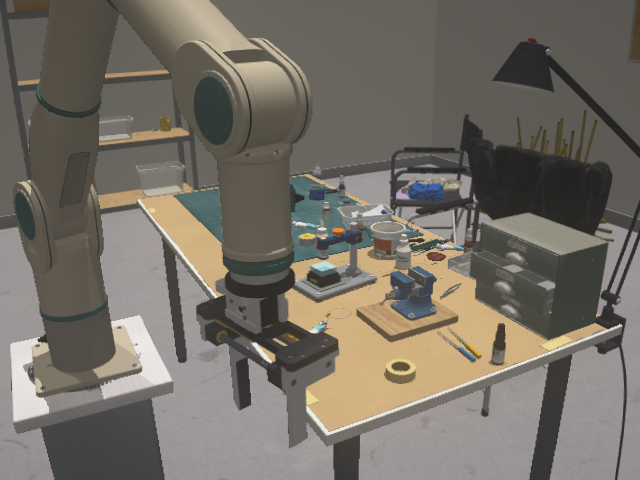

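The scene view shows the press at about (288,270), with the plinth and pale blue block on its mat at (300,288). The pen on its rest is at (225,372). Look-alikes for the plinth are the small black ones at (280,350) and (330,344), which are off the press. The robot blocks part of the side view, and the press appears there at (335,270). I'll take one close crop and measure with depth.

Run:
```python
from h import *
im=cv2.imread('pics/scene0.png');d=np.load('pics/scene0.npy');C=cam('scene')
cv2.imwrite('pics/crop1.png',cv2.resize(im[220:410,180:380],(800,760),interpolation=cv2.INTER_CUBIC)[:600] if 0 else cv2.resize(im[222:408,180:350],None,fx=3.2,fy=3.2,interpolation=cv2.INTER_CUBIC))
vv,uu=np.mgrid[0:480,0:640]; P=dep(C,np.c_[uu.ravel(),vv.ravel()],d).reshape(480,640,3)
np.save('pics/P.npy',P)
hsv=cv2.cvtColor(im,cv2.COLOR_BGR2HSV)
def rep(n,m,box):
    u0,v0,u1,v1=box; k=np.zeros_like(m);k[v0:v1,u0:u1]=m[v0:v1,u0:u1]
    p=P[k]; print(n,k.sum(),'px',uu[k].mean().round(1),vv[k].mean().round(1),'med',np.median(p,0).round(4),'min',np.percentile(p,2,0).round(3),'max',np.percentile(p,98,0).round(3))
H,S,V=[hsv[...,i].astype(int) for i in range(3)]
rep('orange',(H<16)&(S>200)&(V>150),(265,225,300,252))
rep('block',(H>80)&(H<105)&(S>40)&(V>130),(270,265,330,305))
print('table',np.median(P[200:260,380:400].reshape(-1,3),0), P[300,420])
for u,v in [(200,358),(230,372),(258,388),(268,310),(250,290),(310,310),(297,252)]: print(u,v,P[v,u].round(3))
```

```text
orange 37 px 280.6 236.8 med [0.65   0.0818 0.1493] min [ 0.639 -0.061  0.005] max [0.841 0.099 0.153]
block 323 px 299.3 278.9 med [0.6073 0.0823 0.0605] min [0.584 0.054 0.057] max [0.635 0.106 0.076]
table [ 0.60888835 -0.26788555 -0.0014518 ] [ 0.40710357 -0.09975577 -0.00174517]
200 358 [0.602 0.361 0.049]
230 372 [0.535 0.344 0.05 ]
258 388 [0.473 0.333 0.048]
268 310 [ 0.635  0.153 -0.   ]
250 290 [0.699 0.146 0.013]
310 310 [0.558 0.103 0.015]
297 252 [0.607 0.09  0.141]
```

View pics/crop1.png

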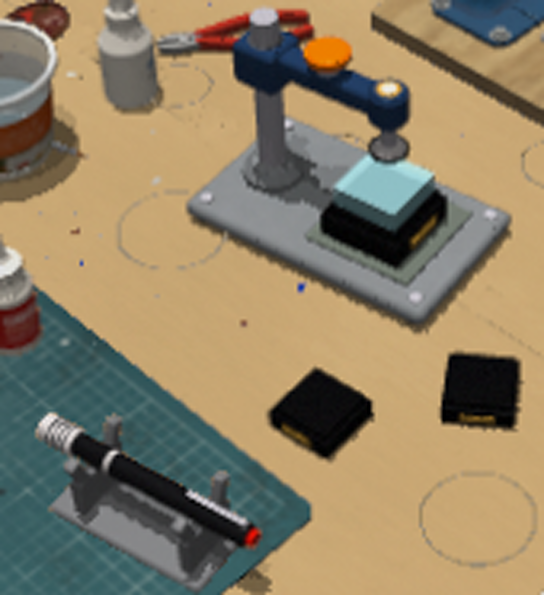

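The crop confirms the choice: the plinth and block stand on the mat, with the brass plate facing the camera's lower right (press front). The pen's ringed aluminium head is at crop (60,430) and points away, and the red tail is at (255,537). The two spare plinths are off the press. Next I'll get the numeric poses.

Run:
```python
from h import *
im=cv2.imread('pics/scene0.png');P=np.load('pics/P.npy');C=cam('scene')
hsv=cv2.cvtColor(im,cv2.COLOR_BGR2HSV);H,S,V=[hsv[...,i].astype(int) for i in range(3)]
vv,uu=np.mgrid[0:480,0:640]
cr=lambda l:[(180+x/3.2,222+y/3.2) for x,y in l]
print('base corners',onz(C,cr([(188,208),(285,122),(510,218),(420,325)]),.016).round(3).tolist())
# base top plane points
def sel(box,z0,z1,extra=True):
    m=(P[...,2]>z0)&(P[...,2]<z1)&(uu>box[0])&(uu<box[2])&(vv>box[1])&(vv<box[3])&extra; return m
def rect(m,n):
    p=P[m][:,:2].astype(np.float32); r=cv2.minAreaRect(p*1000); print(n,m.sum(),np.round(r[0],1),np.round(r[1],1),round(r[2],1),'z',np.median(P[m][:,2]).round(4))
m=(P[...,2]>.056)&(P[...,2]<.066)&(H>80)&(H<105)&(S>40)&(V>130)&(uu>270)&(uu<330)&(vv>262)&(vv<305)
rect(m,'blocktop')
rect(sel((236,255,342,326),.010,.0205,(V>90)&(S<80)),'base')
m=(H<16)&(S>200)&(V>150)&(uu>265)&(uu<300)&(vv>225)&(vv<252)&(P[...,2]>.135);rect(m,'orange');print('mean px',uu[m].mean(),vv[m].mean())
for u0,v0,u1,v1,n in((255,330,300,368,'p1'),(312,328,348,362,'p2')): rect(sel((u0,v0,u1,v1),.012,.05,V<50),n)
# pen axis: points above .042
m=sel((186,345,265,400),.043,.06); q=P[m]; rect(m,'pen'); 
c=q.mean(0);u,s,w=np.linalg.svd(q-c);a=w[0]*np.sign(w[0][0]);t=(q-c)@a; print('axis',a,np.degrees(np.arctan2(a[1],a[0])),c,t.min(),t.max())
```

```text
base corners [[0.723, 0.159, 0.016], [0.74, 0.048, 0.016], [0.551, 0.013, 0.016], [0.529, 0.131, 0.016]]
blocktop 310 [609.9  82. ] [52.4 50.3] 11.0 z 0.0605
base 1870 [642.4  82.4] [199.5 121.9] 9.9 z 0.0154
orange 27 [651.8  86.7] [28.  27.1] 59.3 z 0.1497
mean px 283.25925925925924 239.66666666666666
p1 413 [528.7 222.2] [44.6 47.9] 4.3 z 0.0182
p2 392 [467.5 142.3] [45.4 44. ] 36.4 z 0.0184
pen 693 [545.7 346.1] [154.6  48. ] 12.2 z 0.0481
axis [ 0.98119253  0.19300158 -0.00340594] 11.1280705551347 [0.54682789 0.34761808 0.04813218] -0.07877267765819355 0.07597900349565213
```

```bash
cat >> h.py <<'E'
def plan(pos,yaw,n):
    s=state();R=np.array(s['eef_rot']);p=np.array(s['tool_pos'])
    y=np.radians(yaw);c,q=np.cos(y),np.sin(y)
    G=np.array([[c,q,0],[q,-c,0],[0,0,-1]])
    from scipy.spatial.transform import Rotation as Ro
    rv=Ro.from_matrix(R.T@G).as_rotvec()
    sh=G.T@(np.array(pos)-p)/.4
    print('at',p.round(4),'turn',(rv/2).round(4),'then shift',sh.round(4),'/n',(sh/n).round(4),'mm',np.linalg.norm(sh)*400, 'F',np.round(s['wrist_force'],2),'t',s['time_s'],'z-axis',R[:,2].round(4))
E
python3 -c "
from h import *
plan([.655,.085,.22],10.3,20)"
```

```text
at [ 0.1725 -0.6261  0.2047] turn [-0.0008  0.      0.0445] then shift [ 1.5048 -1.5334 -0.0383] /n [ 0.0752 -0.0767 -0.0019] mm 859.5049337482544 F [ 0.31  0.17 -0.11] t 0.1 z-axis [-5.0e-04  1.6e-03 -1.0e+00]
```

```bash
python3 -m jog '[[[0,0,-0.04],[0,0,0.0445]],[[0.08,-0.08,0],[0,0,0]],[[0.08,-0.08,0],[0,0,0]],[[0.08,-0.08,0],[0,0,0]],[[0.08,-0.08,0],[0,0,0]],[[0.08,-0.08,0],[0,0,0]],[[0.08,-0.08,0],[0,0,0]],[[0.08,-0.08,0],[0,0,0]]]' 0
python3 -m jog '[[[0.08,-0.08,0],[0,0,0]],[[0.08,-0.08,0],[0,0,0]],[[0.08,-0.08,0],[0,0,0]],[[0.08,-0.08,0],[0,0,0]],[[0.08,-0.08,0],[0,0,0]],[[0.08,-0.08,0],[0,0,0]],[[0.08,-0.08,0],[0,0,0]],[[0.08,-0.08,0],[0,0,0]]]'
python3 -c "
from h import *
plan([.655,.085,.22],10.3,4)"
```

```text
time_s: 0.9
tool_pos: [0.3536, -0.3644, 0.2213]
eef_rot: [[0.984, 0.179, -0.0], [0.179, -0.984, 0.0], [-0.0, -0.0, -1.0]]
wrist_force: [0.8, -1.4, 0.6]
grip_width: 0.0335
finger_force: 0.0
time_s: 1.7
tool_pos: [0.5596, -0.0669, 0.2212]
eef_rot: [[0.984, 0.179, -0.001], [0.179, -0.984, -0.0], [-0.001, -0.0, -1.0]]
wrist_force: [0.8, -0.5, 1.3]
grip_width: 0.0003
finger_force: 0.0
at [ 0.5596 -0.0669  0.2212] turn [-0.      0.0003  0.    ] then shift [ 0.3025 -0.331   0.0031] /n [ 0.0756 -0.0828  0.0008] mm 179.37838354684678 F [ 0.8  -0.55  1.3 ] t 1.7 z-axis [-6.e-04 -1.e-04 -1.e+00]
```

```bash
python3 -m jog '[[[0.06,-0.066,0],[0,0,0]],[[0.06,-0.066,0],[0,0,0]],[[0.06,-0.066,0],[0,0,0]],[[0.06,-0.066,0],[0,0,0]],[[0.06,-0.066,0],[0,0,0]],[[0,0,0],[0,0,0]],[[0,0,0],[0,0,0]],[[0,0,0],[0,0,0]]]'
python3 - <<'E'
from h import *
C,w,d=grab('wrist','w1')
s=state()
vv,uu=np.mgrid[0:480,0:640]; P=dep(C,np.c_[uu.ravel(),vv.ravel()],d).reshape(480,640,3)
hsv=cv2.cvtColor(w,cv2.COLOR_RGB2HSV);H,S,V=[hsv[...,i].astype(int) for i in range(3)]
m=(H<18)&(S>180)&(V>140)&(P[...,2]>.12)
p=P[m];print(m.sum(),uu[m].mean(),vv[m].mean(),np.percentile(p,[3,50,97],axis=0).round(4))
plan([.655,.085,.2],10.3,4)
E
```

```text
time_s: 2.5
tool_pos: [0.6529, 0.081, 0.2211]
eef_rot: [[0.984, 0.177, -0.001], [0.177, -0.984, -0.001], [-0.001, 0.001, -1.0]]
wrist_force: [-0.1, -0.8, 1.1]
grip_width: 0.0005
finger_force: 0.0
1034 324.91876208897486 247.69052224371373 [[0.6451 0.068  0.1486]
 [0.6569 0.0804 0.1508]
 [0.6722 0.0945 0.1522]]
at [0.653  0.0808 0.2214] turn [ 0.0006  0.0004 -0.0011] then shift [ 0.0067 -0.0095  0.0535] /n [ 0.0017 -0.0024  0.0134] mm 21.890491124166022 F [ 0.5  -0.44  0.12] t 2.55 z-axis [-7.0e-04 -1.3e-03 -1.0e+00]
```

View pics/w1.png

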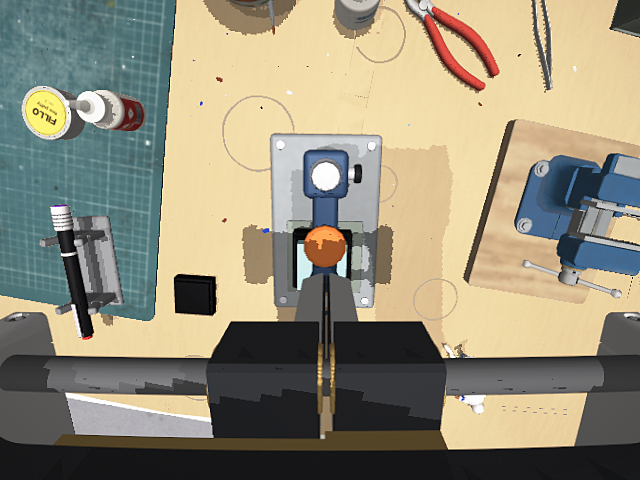

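The wrist view shows the orange pad at (325,247), just ahead of the fingertips, with the arm running straight to the column. The pen is at left (70,265), and its head at (62,215) points away. The pad centre is about (0.656, 0.081) at z 0.151, so the arm already stands about 12 mm down. I'll descend.

```bash
python3 -m jog '[[[0.007,0,0.03],[0,0,0.0005]],[[0,0,0.04],[0,0,0]],[[0,0,0.04],[0,0,0]],[[0,0,0.03],[0,0,0]],[[0,0,0.015],[0,0,0]],[[0,0,0.005],[0,0,0]],[[0,0,0],[0,0,0]],[[0,0,0],[0,0,0]]]'
python3 - <<'E'
from h import *
P=np.load('pics/P.npy');im=cv2.imread('pics/scene0.png')
for v in range(244,280): print(v,[(im[v,u].tolist(),P[v,u,0].round(3),P[v,u,2].round(3)) for u in (301,)])
E
```

```text
time_s: 3.35
tool_pos: [0.6568, 0.0833, 0.1582]
eef_rot: [[0.984, 0.178, 0.001], [0.178, -0.984, 0.0], [0.001, 0.0, -1.0]]
wrist_force: [-0.6, 0.0, 0.0]
grip_width: 0.0005
finger_force: 0.0
244 [([116, 168, 200], np.float64(0.744), np.float64(-0.004))]
245 [([116, 161, 191], np.float64(0.738), np.float64(-0.0))]
246 [([102, 133, 152], np.float64(0.737), np.float64(-0.002))]
247 [([109, 149, 172], np.float64(0.613), np.float64(0.14))]
248 [([179, 218, 232], np.float64(0.025), np.float64(0.829))]
249 [([226, 233, 235], np.float64(0.61), np.float64(0.137))]
250 [([211, 227, 233], np.float64(0.606), np.float64(0.14))]
251 [([132, 183, 211], np.float64(0.603), np.float64(0.141))]
252 [([91, 108, 120], np.float64(0.602), np.float64(0.139))]
253 [([95, 65, 44], np.float64(0.601), np.float64(0.138))]
254 [([76, 49, 29], np.float64(0.601), np.float64(0.136))]
255 [([60, 37, 22], np.float64(0.6), np.float64(0.134))]
256 [([38, 22, 13], np.float64(0.599), np.float64(0.132))]
257 [([39, 25, 15], np.float64(0.6), np.float64(0.129))]
258 [([38, 23, 12], np.float64(0.6), np.float64(0.126))]
259 [([
[... 551 characters left out ...]
0.605), np.float64(0.093))]
269 [([106, 106, 109], np.float64(0.604), np.float64(0.09))]
270 [([112, 113, 117], np.float64(0.602), np.float64(0.091))]
271 [([110, 111, 115], np.float64(0.6), np.float64(0.091))]
272 [([68, 66, 52], np.float64(0.599), np.float64(0.089))]
273 [([152, 148, 114], np.float64(0.599), np.float64(0.086))]
274 [([204, 198, 149], np.float64(0.616), np.float64(0.061))]
275 [([197, 191, 142], np.float64(0.615), np.float64(0.06))]
276 [([198, 192, 142], np.float64(0.612), np.float64(0.06))]
277 [([196, 191, 141], np.float64(0.61), np.float64(0.061))]
278 [([197, 191, 142], np.float64(0.608), np.float64(0.059))]
279 [([197, 191, 142], np.float64(0.604), np.float64(0.062))]
```

```bash
python3 -m jog '[[[-0.001,0.004,0.006],[0,0,0]],[[0,0,0.006],[0,0,0]],[[0,0,0.006],[0,0,0]],[[0,0,0.008],[0,0,0]],[[0,0,0.008],[0,0,0]],[[0,0,0.008],[0,0,0]],[[0,0,0.008],[0,0,0]],[[0,0,0.008],[0,0,0]]]'
python3 -m jog '[[[0,0,0.006],[0,0,0]],[[0,0,0.006],[0,0,0]],[[0,0,0.004],[0,0,0]],[[0,0,0],[0,0,0]],[[0,0,0],[0,0,0]],[[0,0,0],[0,0,0]],[[0,0,0],[0,0,0]],[[0,0,0],[0,0,0]]]'
```

```text
time_s: 4.15
tool_pos: [0.6564, 0.0814, 0.1353]
eef_rot: [[0.984, 0.178, 0.001], [0.178, -0.984, -0.0], [0.001, 0.0, -1.0]]
wrist_force: [-0.4, 0.3, 7.2]
grip_width: 0.0003
finger_force: 3.4
time_s: 4.95
tool_pos: [0.6564, 0.0814, 0.1285]
eef_rot: [[0.984, 0.178, 0.001], [0.178, -0.984, -0.0], [0.001, 0.0, -1.0]]
wrist_force: [-0.5, -1.4, 5.8]
grip_width: 0.0006
finger_force: 2.7
```

```bash
python3 -m jog '[[[0,0,0.002],[0,0,0]],[[0,0,0.002],[0,0,0]],[[0,0,0.002],[0,0,0]],[[0,0,0.002],[0,0,0]],[[0,0,0.002],[0,0,0]],[[0,0,0.002],[0,0,0]],[[0,0,0.002],[0,0,0]],[[0,0,0.002],[0,0,0]]]'
python3 - <<'E'
from h import *
C,im,d=grab('scene','s2')
a=cv2.imread('pics/s2.png')
cv2.imwrite('pics/c2.png',cv2.resize(a[235:300,260:340],None,fx=7,fy=7,interpolation=cv2.INTER_CUBIC))
E
```

```text
time_s: 5.75
tool_pos: [0.6564, 0.0814, 0.1228]
eef_rot: [[0.984, 0.178, 0.001], [0.178, -0.984, -0.0], [0.001, 0.0, -1.0]]
wrist_force: [-2.7, -1.1, 9.3]
grip_width: 0.0005
finger_force: 4.9
```

View pics/c2.png

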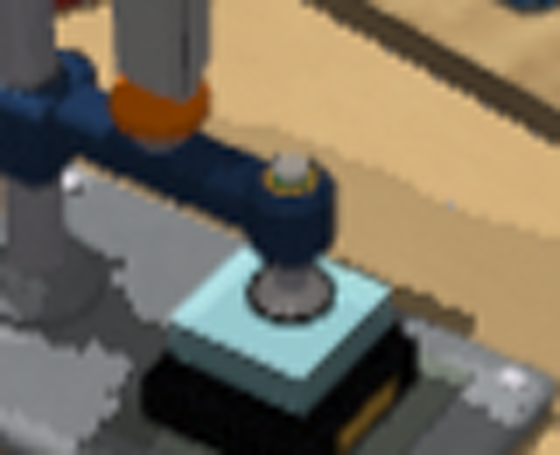

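The stem at crop (292,170) shows white on top with green just starting at its base. Pad and block are in contact, and about 3 mm more is needed.

```bash
python3 -m jog '[[[0,0,0.002],[0,0,0]],[[0,0,0.002],[0,0,0]],[[0,0,0.002],[0,0,0]],[[0,0,0.002],[0,0,0]],[[0,0,0],[0,0,0]],[[0,0,0],[0,0,0]],[[0,0,0],[0,0,0]],[[0,0,0],[0,0,0]]]'
python3 -m jog '[[[0,0,-0.005],[0,0,0]],[[0,0,-0.01],[0,0,0]],[[0,0,-0.02],[0,0,0]],[[0,0,-0.05],[0,0,0]],[[0,0,-0.08],[0,0,0]],[[0,0,-0.08],[0,0,0]],[[0,0,0],[0,0,0]],[[0,0,0],[0,0,0]]]'
python3 - <<'E'
from h import *
C,im,d=grab('scene','s3')
a=cv2.imread('pics/s3.png')
cv2.imwrite('pics/c3.png',cv2.resize(a[235:300,260:340],None,fx=7,fy=7,interpolation=cv2.INTER_CUBIC))
C,w,d=grab('wrist','w2')
vv,uu=np.mgrid[0:480,0:640]; P=dep(C,np.c_[uu.ravel(),vv.ravel()],d).reshape(480,640,3)
np.save('pics/Pw2.npy',P)
m=(P[...,2]>.035)&(P[...,2]<.065)&(P[...,1]>.27)&(P[...,1]<.42)&(P[...,0]>.42)&(P[...,0]<.67)&(uu<150)
print(m.sum()); q=P[m]
if m.sum()>50: print(q.min(0),q.max(0))
E
```

```text
time_s: 6.6
tool_pos: [0.6564, 0.0814, 0.1197]
eef_rot: [[0.984, 0.178, 0.001], [0.178, -0.984, -0.0], [0.001, 0.0, -1.0]]
wrist_force: [-2.4, -0.4, 9.5]
grip_width: -0.0001
finger_force: 4.9
time_s: 7.4
tool_pos: [0.6565, 0.0817, 0.2171]
eef_rot: [[0.984, 0.178, 0.002], [0.178, -0.984, 0.0], [0.002, -0.0, -1.0]]
wrist_force: [-0.4, -0.4, -0.1]
grip_width: 0.0007
finger_force: 0.0
2854
[0.47229855 0.31108655 0.03516918] [0.62611956 0.37340522 0.05489458]
```

View pics/c3.png

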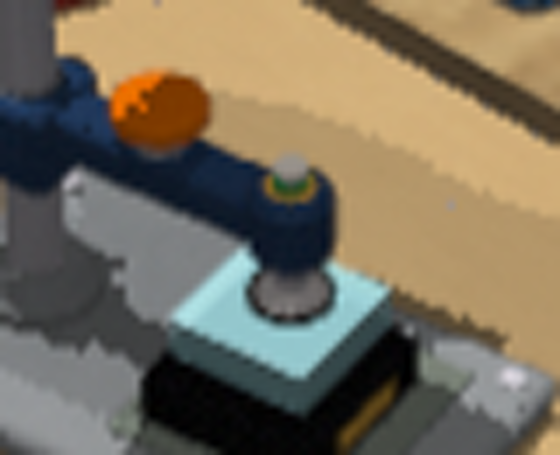

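Green now shows clearly at crop (290,188) under the white cap, with no red, so the press is set. Next is the pen.

Run:
```python
from h import *
P=np.load('pics/Pw2.npy')
plan([.53,.346,.20],11.1,7)
# block & corners from s3
im=cv2.imread('pics/s3.png');d=np.load('pics/s3.npy');C=cam('scene')
vv,uu=np.mgrid[0:480,0:640];Q=dep(C,np.c_[uu.ravel(),vv.ravel()],d).reshape(480,640,3)
hsv=cv2.cvtColor(im,cv2.COLOR_BGR2HSV);H,S,V=[hsv[...,i].astype(int) for i in range(3)]
m=(H>80)&(H<105)&(S>40)&(V>130)&(Q[...,2]>.056)&(Q[...,2]<.066)&(uu>270)&(uu<330)&(vv>262)&(vv<305)
p=onz(C,np.c_[uu[m],vv[m]],.061)[:,:2].astype(np.float32)*1000;print('block top',cv2.minAreaRect(p))
# brass
m=(H>10)&(H<32)&(S>130)&(V>80)&(uu>300)&(uu<325)&(vv>283)&(vv<306)&(Q[...,2]>.01);print('brass',m.sum(),np.median(Q[m],0),Q[m][:,2].min(),Q[m][:,2].max())
```

```text
at [0.6553 0.0815 0.2152] turn [-0.0001  0.001  -0.0074] then shift [-0.1802 -0.7091  0.038 ] /n [-0.0257 -0.1013  0.0054] mm 293.04637166436385 F [0.54 0.47 0.32] t 7.5 z-axis [-2.1e-03 -3.0e-04 -1.0e+00]
block top ((609.3374633789062, 80.49930572509766), (49.117820739746094, 49.21766662597656), 10.078518867492676)
brass 9 [0.57708544 0.07388462 0.03190992] 0.02680407744413582 0.033184627509982856
```

```bash
python3 -m jog '[[[-0.026,-0.1,0.005],[0,0,-0.0074]],[[-0.026,-0.1,0.005],[0,0,0]],[[-0.026,-0.1,0.005],[0,0,0]],[[-0.026,-0.1,0.005],[0,0,0]],[[-0.026,-0.1,0.005],[0,0,0]],[[-0.026,-0.1,0.005],[0,0,0]],[[-0.026,-0.1,0.005],[0,0,0]],[[0,0,0],[0,0,0]]]' 1
python3 - <<'E'
from h import *
C,w,d=grab('wrist','w3');K,D,M=C
hsv=cv2.cvtColor(w,cv2.COLOR_RGB2HSV);H,S,V=[hsv[...,i].astype(int) for i in range(3)]
vv,uu=np.mgrid[0:480,0:640]; P=dep(C,np.c_[uu.ravel(),vv.ravel()],d).reshape(480,640,3)
r=(P[...,2]>.035)&(P[...,2]<.058)&(P[...,0]>.44)&(P[...,0]<.67)&(P[...,1]>.29)&(P[...,1]<.41)
dark=r&(V<60); red=r&(H<8)&(S>150)
for n,m in(('all',r),('dark',dark),('red',red)):
    q=P[m];print(n,m.sum(),q.min(0).round(4) if len(q) else'',q.max(0).round(4) if len(q) else '')
q=P[dark];c=q.mean(0);a=np.linalg.svd(q-c,full_matrices=False)[2][0];a*=np.sign(a[0]);t=(q-c)@a
n=np.array([-a[1],a[0],0]);print('c',c.round(4),'yaw',np.degrees(np.arctan2(a[1],a[0])),t.min(),t.max(),'width',np.percentile((q-c)@n,[1,99]))
q=P[r];t=(q-c)@a;o=(q-c)@n;k=abs(o)<.006;print('pen ext',np.percentile(t[k],[0,.5,99.5,100]),'zmax',np.percentile(P[dark][:,2],[50,98]))
plan(c,np.degrees(np.arctan2(a[1],a[0])),1)
E
```

```text
time_s: 8.3
tool_pos: [0.5257, 0.3502, 0.2003]
eef_rot: [[0.979, 0.203, -0.006], [0.203, -0.979, 0.003], [-0.005, -0.004, -1.0]]
wrist_force: [0.2, 1.5, 0.2]
grip_width: 0.0609
finger_force: 0.0
all 3105 [0.4721 0.3125 0.035 ] [0.6254 0.3743 0.0544]
dark 1502 [0.4771 0.3157 0.04  ] [0.6001 0.3592 0.0529]
red 27 [0.4727 0.3241 0.0433] [0.5024 0.3401 0.0483]
c [0.5428 0.3421 0.0469] yaw 11.01667371538161 -0.06649765732927541 0.0571802003210631 width [-0.00721812  0.00714197]
pen ext [-0.07119638 -0.06940811  0.08235904  0.08271565] zmax [0.04728419 0.04960323]
at [0.5281 0.3461 0.2005] turn [-0.0004  0.0018  0.0041] then shift [0.0342 0.0168 0.3839] /n [0.0342 0.0168 0.3839] mm 154.32547268478402 F [-0.64 -0.2   0.98] t 8.35 z-axis [-0.0037 -0.     -1.    ]
```

View pics/w3.png

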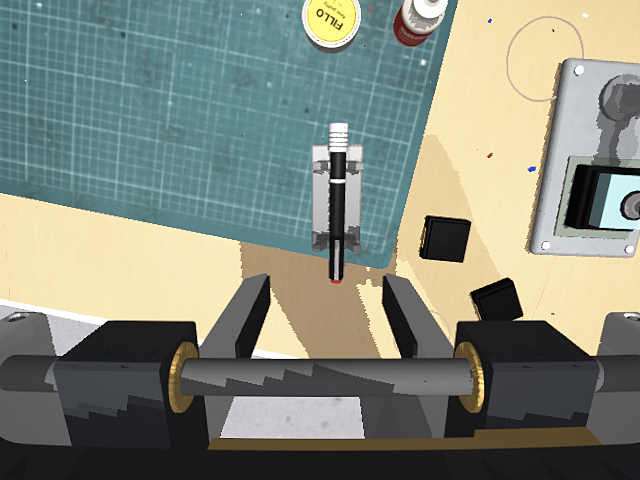

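The wrist view shows the pen on its rest straight ahead, with the lens head at (338,130) and the red tail at (335,280). The open fingers are on either side of its axis. The arm was still settling, so I'll measure again.

```bash
python3 -m jog '[[[0,0,0],[0,0,0]],[[0,0,0],[0,0,0]],[[0,0,0],[0,0,0]],[[0,0,0],[0,0,0]],[[0,0,0],[0,0,0]],[[0,0,0],[0,0,0]],[[0,0,0],[0,0,0]],[[0,0,0],[0,0,0]]]' | sed -n 2p
cat > pen.py <<'E'
from h import *
def pen(tag):
    C,w,d=grab('wrist',tag)
    V=w.max(2).astype(int)
    vv,uu=np.mgrid[0:480,0:640]; P=dep(C,np.c_[uu.ravel(),vv.ravel()],d).reshape(480,640,3)
    r=(P[...,2]>.035)&(P[...,2]<.058)&(P[...,0]>.44)&(P[...,0]<.67)&(P[...,1]>.29)&(P[...,1]<.41)
    q=P[r&(V<60)];c=q.mean(0);a=np.linalg.svd(q-c,full_matrices=False)[2][0];a*=np.sign(a[0])
    n=np.array([-a[1],a[0],0]);q=P[r];k=abs((q-c)@n)<.006;t=(q-c)@a;e=np.percentile(t[k],[.5,99.5])
    yaw=np.degrees(np.arctan2(a[1],a[0]));o=c+a*e.mean();print('origin',o.round(4),'yaw',yaw,'len',e[1]-e[0]);return o,yaw
E
python3 - <<'E'
from pen import *
o,y=pen('w4')
plan([o[0],o[1],.0415-.019],y,5)
E
```

```text
tool_pos: [0.5315, 0.3427, 0.2023]
origin [0.549 0.343 0.047] yaw 11.543100045834398 len 0.15208113458355033
at [0.5314 0.3427 0.2023] turn [-0.      0.     -0.0039] then shift [0.0433 0.008  0.4495] /n [0.0087 0.0016 0.0899] mm 180.65074848681746 F [ 0.28  0.34 -1.2 ] t 9.2 z-axis [-0.  0. -1.]
```

```bash
python3 -m jog '[[[0.04,0.008,0],[0,0,-0.004]],[[0.003,0,0.08],[0,0,0]],[[0,0,0.1],[0,0,0]],[[0,0,0.1],[0,0,0]],[[0,0,0.08],[0,0,0]],[[0,0,0.05],[0,0,0]],[[0,0,0.0395],[0,0,0]],[[0,0,0],[0,0,0]]]'
python3 -m jog '[[[0,0,0],[0,0,0]],[[0,0,0],[0,0,0]],[[0,0,0],[0,0,0]],[[0,0,0],[0,0,0]],[[0,0,0],[0,0,0]],[[0,0,0],[0,0,0]],[[0,0,0],[0,0,0]],[[0,0,0],[0,0,0]]]'
python3 -c "
from h import *
plan([.549,.343,.0225],11.4,1)"
```

```text
time_s: 10.0
tool_pos: [0.5476, 0.3421, 0.0204]
eef_rot: [[0.98, 0.2, -0.003], [0.2, -0.98, -0.002], [-0.003, 0.001, -1.0]]
wrist_force: [-0.7, -0.0, -0.6]
grip_width: 0.0939
finger_force: 0.0
time_s: 10.8
tool_pos: [0.549, 0.3428, 0.0225]
eef_rot: [[0.98, 0.2, 0.0], [0.2, -0.98, -0.0], [0.0, 0.0, -1.0]]
wrist_force: [0.1, 0.1, -0.2]
grip_width: 0.0939
finger_force: 0.0
at [0.549  0.3428 0.0225] turn [ 0.     -0.      0.0013] then shift [ 0.0002 -0.0005 -0.    ] /n [ 0.0002 -0.0005 -0.    ] mm 0.22531319063717747 F [ 0.07  0.08 -0.18] t 10.8 z-axis [ 0. -0. -1.]
```

```bash
python3 -m jog '[[[0,0,0],[0,0,0]],[[0,0,0],[0,0,0]],[[0,0,0],[0,0,0]],[[0,0,0],[0,0,0]],[[0,0,0],[0,0,0]],[[0,0,0],[0,0,0]],[[0,0,0],[0,0,0]],[[0,0,0],[0,0,0]]]' 0
python3 -m jog '[[[0,0,0],[0,0,0]],[[0,0,0],[0,0,0]],[[0,0,0],[0,0,0]],[[0,0,0],[0,0,0]],[[0,0,0],[0,0,0]],[[0,0,0],[0,0,0]],[[0,0,0],[0,0,0]],[[0,0,0],[0,0,0]]]'
python3 -m jog '[[[0,0,-0.01],[0,0,0]],[[0,0,-0.03],[0,0,0]],[[0,0,-0.06],[0,0,0]],[[0,0,-0.08],[0,0,0]],[[0,0,-0.08],[0,0,0]],[[0,0,-0.05],[0,0,0]],[[0,0,0],[0,0,0]],[[0,0,0],[0,0,0]]]'
```

```text
time_s: 11.6
tool_pos: [0.549, 0.3428, 0.0225]
eef_rot: [[0.98, 0.2, 0.0], [0.2, -0.98, 0.0], [0.0, -0.0, -1.0]]
wrist_force: [0.0, -0.2, 0.6]
grip_width: 0.0336
finger_force: 0.0
time_s: 12.4
tool_pos: [0.549, 0.3428, 0.0225]
eef_rot: [[0.98, 0.2, 0.0], [0.2, -0.98, 0.0], [0.0, -0.0, -1.0]]
wrist_force: [-1.2, 1.2, 0.2]
grip_width: 0.0141
finger_force: 30.0
time_s: 13.2
tool_pos: [0.5489, 0.3427, 0.1469]
eef_rot: [[0.98, 0.2, 0.001], [0.2, -0.98, 0.0], [0.001, -0.0, -1.0]]
wrist_force: [0.1, 0.1, -1.3]
grip_width: 0.014
finger_force: 30.0
```

```bash
cat > hand.py <<'E'
from h import *
def hand(tag):
    s=state();C,w,d=grab('wrist',tag);R=np.array(s['eef_rot']);p=np.array(s['tool_pos'])
    vv,uu=np.mgrid[0:480,0:640]; P=dep(C,np.c_[uu.ravel(),vv.ravel()],d).reshape(480,640,3)
    L=(P-p)@R
    m=(L[...,0]>.012)&(L[...,0]<.11)&(abs(L[...,1])<.03)&(L[...,2]<.01)&(L[...,2]>-.045)&(d>0)
    q=L[m];print(m.sum())
    for x0 in np.arange(.012,.1,.008):
        k=(q[:,0]>=x0)&(q[:,0]<x0+.008)
        if k.sum()>5: print(round(x0,3),k.sum(),'y',np.percentile(q[k,1],[2,50,98]).round(4),'ztop',np.percentile(q[k,2],[3,50]).round(4))
    print('xmax',np.percentile(q[:,0],[98,99.5,100]))
    return C,w,d,P
E
python3 - <<'E'
from hand import *
hand('w5')
plan([.45,.05,.147],10.1,7)
E
```

```text
4954
0.012 478 y [-0.0053  0.0016  0.0084] ztop [-0.0268 -0.0251]
0.02 517 y [-0.0053  0.0018  0.0084] ztop [-0.0272 -0.0253]
0.028 532 y [-0.0052  0.0018  0.0087] ztop [-0.027  -0.0251]
0.036 559 y [-0.0055  0.0018  0.0086] ztop [-0.0269 -0.0251]
0.044 549 y [-0.0054  0.0018  0.0086] ztop [-0.0269 -0.0251]
0.052 703 y [-0.0067  0.0014  0.0098] ztop [-0.0283 -0.0264]
0.06 741 y [-0.0065  0.0018  0.0098] ztop [-0.0285 -0.0264]
0.068 743 y [-0.0064  0.0018  0.0101] ztop [-0.0283 -0.0263]
0.076 132 y [-0.0056  0.0018  0.0094] ztop [-0.0279 -0.0253]
xmax [0.07612228 0.07729334 0.07741738]
at [0.5483 0.3424 0.1459] turn [0.0003 0.0006 0.0126] then shift [-0.3702  0.6766 -0.0027] /n [-0.0529  0.0967 -0.0004] mm 308.4840395167504 F [-0.82  0.21 -0.39] t 13.25 z-axis [-1.e-03 -7.e-04 -1.e+00]
```

View pics/w5.png

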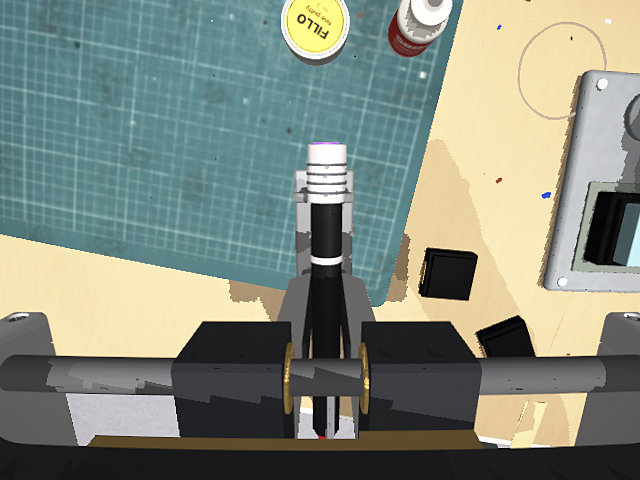

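The wrist view shows the pen held level and straight along the tool's x, with the lens face at (327,143). The lens is about 77 mm ahead of the TCP. Its apparent 1.7 mm y offset is camera-mount bias, because the fingers centre the pen.

```bash
python3 -m jog '[[[-0.0528,0.0965,0],[0,0,0.0126]],[[-0.0528,0.0965,0],[0,0,0]],[[-0.0528,0.0965,0],[0,0,0]],[[-0.0528,0.0965,0],[0,0,0]],[[-0.0528,0.0965,0],[0,0,0]],[[-0.0528,0.0965,0],[0,0,0]],[[-0.0528,0.0965,0],[0,0,0]],[[0,0,0],[0,0,0]]]'
python3 -m jog '[[[0,0,0],[0,0,0]],[[0,0,0],[0,0,0]],[[0,0,0],[0,0,0]],[[0,0,0],[0,0,0]],[[0,0,0],[0,0,0]],[[0,0,0],[0,0,0]],[[0,0,0],[0,0,0]],[[0,0,0],[0,0,0]]]'
python3 - <<'E'
from hand import *
C,w,d,P=hand('w6')
s=state();R=np.array(s['eef_rot'])
hsv=cv2.cvtColor(w,cv2.COLOR_RGB2HSV);H,S,V=[hsv[...,i].astype(int) for i in range(3)]
vv,uu=np.mgrid[0:480,0:640]
m=(H>80)&(H<105)&(S>30)&(V>110)&(P[...,2]>.054)&(P[...,2]<.068)&(P[...,0]>.55)&(P[...,0]<.66)&(P[...,1]>.03)&(P[...,1]<.14)
p=onz(C,np.c_[uu[m],vv[m]],.061)-R[:,1]*.0017
print(m.sum(),cv2.minAreaRect(p[:,:2].astype(np.float32)*1000),np.median(P[m][:,2]))
# front edge: for each lateral bin, min along a
a=R[:,0];b=R[:,1]
u=p@a;v=p@b
for lo in np.linspace(v.min(),v.max(),9)[:-1]:
    k=(v>=lo)&(v<lo+(v.max()-v.min())/8);print(round(lo,4),np.percentile(u[k],2).round(4))
m=(H>10)&(H<32)&(S>120)&(V>60)&(P[...,2]>.02)&(P[...,2]<.05)&(P[...,0]>.55)&(P[...,0]<.6)&(P[...,1]>.03)&(P[...,1]<.12);print('brass',m.sum(), P[m].mean(0)-R[:,1]*.0017 if m.any() else '')
m=(V<60)&(P[...,2]>.036)&(P[...,2]<.052)&(P[...,0]>.55)&(P[...,0]<.66)&(P[...,1]>.03)&(P[...,1]<.14);q=P[m]-R[:,1]*.0017;print('plinth top front',m.sum(),np.percentile(q@a,2),np.percentile(q@b,[2,98]))
E
```

```text
time_s: 14.05
tool_pos: [0.4479, 0.0439, 0.1453]
eef_rot: [[0.986, 0.167, -0.006], [0.166, -0.986, -0.004], [-0.007, 0.003, -1.0]]
wrist_force: [0.9, 1.1, -0.3]
grip_width: 0.014
finger_force: 30.0
time_s: 14.85
tool_pos: [0.4518, 0.0506, 0.1465]
eef_rot: [[0.984, 0.176, 0.0], [0.176, -0.984, -0.0], [0.0, 0.0, -1.0]]
wrist_force: [0.1, -0.2, -0.2]
grip_width: 0.0143
finger_force: 30.0
4970
0.012 479 y [-0.0053  0.0013  0.0084] ztop [-0.027  -0.0253]
0.02 514 y [-0.0053  0.0018  0.0084] ztop [-0.0272 -0.0255]
0.028 540 y [-0.0056  0.0013  0.0087] ztop [-0.0271 -0.0252]
0.036 557 y [-0.0055  0.0018  0.0087] ztop [-0.0271 -0.0252]
0.044 557 y [-0.0054  0.0014  0.0086] ztop [-0.027  -0.0252]
0.052 704 y [-0.0067  0.0018  0.0098] ztop [-0.0284 -0.0265]
0.06 743 y [-0.0065  0.0018  0.0097] ztop [-0.0286 -0.0265]
0.068 742 y [-0.0064  0.0018  0.0101] ztop [-0.0283 -0.0263]
0.076 134 y [-0.0059  0.0016  0.0093] ztop [-0.0278 -0.0252]
xmax [0.07616969 0.07733653 0.07746628]
227 ((604.751708984375, 76.63977813720703), (36.4269905090332, 49.53853225708008), 9.054117202758789) 0.060495764013270725
0.0056 0.5916
0.0118 0.5909
0.0181 0.5909
0.0243 0.5909
0.0306 0.5909
0.0368 0.5909
0.043 0.5904
0.0493 0.5903
brass 120 [0.57981733 0.07102421 0.03219557]
plinth top front 1369 0.5839414851093538 [-0.00082973  0.06161536]
```

View pics/w6.png

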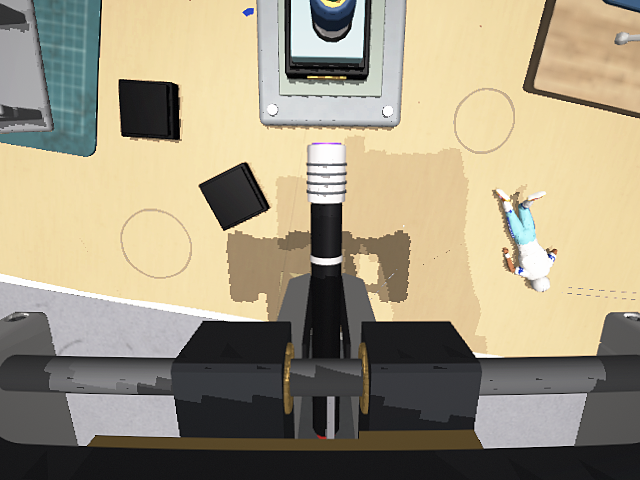

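The wrist view shows the pen at column 327 lined up with the brass plate, also at column 327, row 77, and the block's front edge runs perpendicular to it. The spare plinth at (235,195) is clear. The pen is aimed along v ≈ 0.030. I'll go forward 20 mm and down 120 mm.

```bash
python3 -m jog '[[[0.01,0,0.04],[0,0,0]],[[0.01,0,0.07],[0,0,0]],[[0.01,0,0.08],[0,0,0]],[[0.01,0,0.06],[0,0,0]],[[0.0095,0,0.035],[0,0,0]],[[0,0,0.016],[0,0,0]],[[0,0,0],[0,0,0]],[[0,0,0],[0,0,0]]]'
python3 -m jog '[[[0,0,0],[0,0,0]],[[0,0,0],[0,0,0]],[[0,0,0],[0,0,0]],[[0,0,0],[0,0,0]],[[0,0,0],[0,0,0]],[[0,0,0],[0,0,0]],[[0,0,0],[0,0,0]],[[0,0,0],[0,0,0]]]'
python3 - <<'E'
from h import *
s=state();C,im,d=grab('scene','s4')
a=cv2.imread('pics/s4.png');cv2.imwrite('pics/c4.png',cv2.resize(a[230:350,270:400],None,fx=5,fy=5,interpolation=cv2.INTER_CUBIC))
R=np.array(s['eef_rot']);p=np.array(s['tool_pos']);G=p+R@[.0767+.04,0,-.0193];L=p+R@[.0767,0,-.0193]
print('aim',G.round(4),'proj crop aim,lens',((proj(C,[G,L])-[270,230])*5).round(0))
E
```

```text
time_s: 15.7
tool_pos: [0.4715, 0.054, 0.0266]
eef_rot: [[0.985, 0.175, 0.0], [0.175, -0.985, 0.0], [0.0, 0.0, -1.0]]
wrist_force: [0.2, -0.5, -1.2]
grip_width: 0.0141
finger_force: 30.0
time_s: 16.5
tool_pos: [0.4714, 0.054, 0.0261]
eef_rot: [[0.984, 0.175, -0.0], [0.175, -0.984, -0.0], [-0.0, 0.0, -1.0]]
wrist_force: [0.6, -0.2, -0.1]
grip_width: 0.0143
finger_force: 30.0
aim [0.5862 0.0745 0.0454] proj crop aim,lens [[196. 285.]
 [275. 319.]]
```

View pics/c4.png

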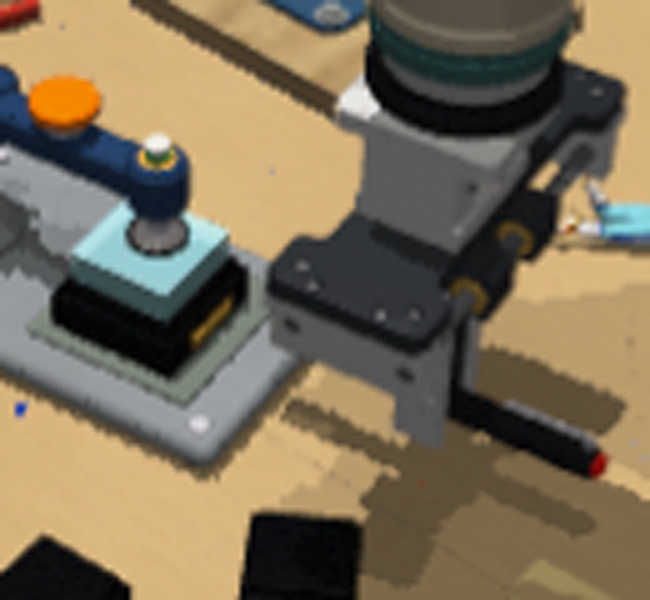

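In the crop, the block's front bottom edge runs from (165,315) to (230,255), so its middle is (197,285). The computed aim point projects to (196,285), which agrees. The stem still shows green. I'll hold here.

```bash
python3 -m jog '[[[0,0,0],[0,0,0]],[[0,0,0],[0,0,0]],[[0,0,0],[0,0,0]],[[0,0,0],[0,0,0]],[[0,0,0],[0,0,0]],[[0,0,0],[0,0,0]],[[0,0,0],[0,0,0]],[[0,0,0],[0,0,0]]]' >/dev/null
python3 -m jog '[[[0,0,0],[0,0,0]],[[0,0,0],[0,0,0]],[[0,0,0],[0,0,0]],[[0,0,0],[0,0,0]],[[0,0,0],[0,0,0]],[[0,0,0],[0,0,0]],[[0,0,0],[0,0,0]],[[0,0,0],[0,0,0]]]' >/dev/null
python3 -m jog '[[[0,0,0],[0,0,0]],[[0,0,0],[0,0,0]],[[0,0,0],[0,0,0]],[[0,0,0],[0,0,0]],[[0,0,0],[0,0,0]],[[0,0,0],[0,0,0]],[[0,0,0],[0,0,0]],[[0,0,0],[0,0,0]]]' >/dev/null
python3 -m jog '[[[0,0,0],[0,0,0]],[[0,0,0],[0,0,0]],[[0,0,0],[0,0,0]],[[0,0,0],[0,0,0]],[[0,0,0],[0,0,0]],[[0,0,0],[0,0,0]],[[0,0,0],[0,0,0]],[[0,0,0],[0,0,0]]]' >/dev/null
python3 -m jog '[[[0,0,0],[0,0,0]],[[0,0,0],[0,0,0]],[[0,0,0],[0,0,0]],[[0,0,0],[0,0,0]],[[0,0,0],[0,0,0]],[[0,0,0],[0,0,0]],[[0,0,0],[0,0,0]],[[0,0,0],[0,0,0]]]'
python3 -m jog '[[[0,0,-0.02],[0,0,0]],[[0,0,-0.06],[0,0,0]],[[-0.02,0,-0.08],[0,0,0]],[[-0.02,0,-0.08],[0,0,0]],[[0,0,-0.05],[0,0,0]],[[0,0,0],[0,0,0]],[[0,0,0],[0,0,0]],[[0,0,0],[0,0,0]]]'
python3 -c "
from h import *
plan([.549,.3428,.145],11.53,7)"
```

```text
time_s: 20.55
tool_pos: [0.4714, 0.054, 0.0261]
eef_rot: [[0.984, 0.175, 0.0], [0.175, -0.984, -0.0], [0.0, 0.0, -1.0]]
wrist_force: [-0.3, -0.0, -0.5]
grip_width: 0.0141
finger_force: 30.0
time_s: 21.35
tool_pos: [0.455, 0.0511, 0.1413]
eef_rot: [[0.984, 0.175, -0.002], [0.175, -0.984, -0.0], [-0.002, -0.0, -1.0]]
wrist_force: [0.2, -0.2, 0.2]
grip_width: 0.0142
finger_force: 30.0
at [0.455  0.0511 0.1413] turn [-0.      0.0008 -0.0124] then shift [ 0.3761 -0.6676 -0.0091] /n [ 0.0537 -0.0954 -0.0013] mm 306.5275605262728 F [ 0.2  -0.19  0.17] t 21.35 z-axis [-1.5e-03 -3.0e-04 -1.0e+00]
```

```bash
python3 -m jog '[[[0.054,-0.0954,0],[0,0,-0.0124]],[[0.054,-0.0954,0],[0,0,0]],[[0.054,-0.0954,0],[0,0,0]],[[0.054,-0.0954,0],[0,0,0]],[[0.054,-0.0954,0],[0,0,0]],[[0.054,-0.0954,0],[0,0,0]],[[0.054,-0.0954,0],[0,0,0]],[[0,0,0],[0,0,0]]]' >/dev/null
python3 -m jog '[[[0,0,0],[0,0,0]],[[0,0,0],[0,0,0]],[[0,0,0],[0,0,0]],[[0,0,0],[0,0,0]],[[0,0,0],[0,0,0]],[[0,0,0],[0,0,0]],[[0,0,0],[0,0,0]],[[0,0,0],[0,0,0]]]'
python3 -c "
from h import *
plan([.549,.3428,.0228],11.53,7)"
```

```text
time_s: 22.95
tool_pos: [0.5514, 0.3428, 0.1422]
eef_rot: [[0.98, 0.2, 0.0], [0.2, -0.98, 0.0], [0.0, -0.0, -1.0]]
wrist_force: [0.1, 1.7, -1.4]
grip_width: 0.0141
finger_force: 30.0
at [0.5514 0.3428 0.1422] turn [-0.     -0.0001 -0.    ] then shift [-0.0059 -0.0012  0.2985] /n [-0.0008 -0.0002  0.0426] mm 119.43041504307614 F [ 0.05  1.7  -1.35] t 22.95 z-axis [ 1.e-04  1.e-04 -1.e+00]
```

```bash
python3 -m jog '[[[-0.006,-0.001,0.03],[0,0,0]],[[0,0,0.07],[0,0,0]],[[0,0,0.08],[0,0,0]],[[0,0,0.055],[0,0,0]],[[0,0,0.02],[0,0,0]],[[0,0,0],[0,0,0]],[[0,0,0],[0,0,0]],[[0,0,0],[0,0,0]]]'
python3 -c "
from h import *
plan([.549,.3428,.0228],11.53,7)"
```

```text
time_s: 23.75
tool_pos: [0.5499, 0.3433, 0.0414]
eef_rot: [[0.98, 0.2, 0.002], [0.2, -0.98, 0.001], [0.002, -0.001, -1.0]]
wrist_force: [-0.4, 0.5, -0.9]
grip_width: 0.0138
finger_force: 30.0
at [0.5499 0.3433 0.0414] turn [-0.0005 -0.0012 -0.    ] then shift [-0.0024  0.0008  0.0466] /n [-0.0003  0.0001  0.0067] mm 18.655506941555657 F [-0.42  0.45 -0.95] t 23.75 z-axis [ 0.0021  0.0014 -1.    ]
```

```bash
python3 -m jog '[[[0,0,0],[0,0,0]],[[0,0,0],[0,0,0]],[[0,0,0.01],[0,0,0]],[[0,0,0.01],[0,0,0]],[[0,0,0.01],[0,0,0]],[[0,0,0.009],[0,0,0]],[[0,0,0.004],[0,0,0]],[[0,0,0],[0,0,0]]]'
python3 -m jog '[[[0,0,0],[0,0,0]],[[0,0,0],[0,0,0]],[[0,0,0],[0,0,0]],[[0,0,0],[0,0,0]],[[0,0,0],[0,0,0]],[[0,0,0],[0,0,0]],[[0,0,0],[0,0,0]],[[0,0,0],[0,0,0]]]'
```

```text
time_s: 24.55
tool_pos: [0.5489, 0.3426, 0.0227]
eef_rot: [[0.98, 0.2, -0.0], [0.2, -0.98, -0.0], [-0.0, 0.0, -1.0]]
wrist_force: [0.7, -0.1, -0.7]
grip_width: 0.0142
finger_force: 30.0
time_s: 25.35
tool_pos: [0.549, 0.3427, 0.0229]
eef_rot: [[0.98, 0.2, 0.0], [0.2, -0.98, -0.0], [-0.0, 0.0, -1.0]]
wrist_force: [-0.4, 0.6, -0.2]
grip_width: 0.0144
finger_force: 30.0
```

Back within 0.4 mm of the pick-up pose with no contact force. I'll release the pen and rise.

```bash
python3 -m jog '[[[0,0,0.001],[0,0,0]],[[0,0,0],[0,0,0]],[[0,0,0],[0,0,0]],[[0,0,0],[0,0,0]],[[0,0,0],[0,0,0]],[[0,0,0],[0,0,0]],[[0,0,0],[0,0,0]],[[0,0,0],[0,0,0]]]' 1
python3 -m jog '[[[0,0,0],[0,0,0]],[[0,0,0],[0,0,0]],[[0,0,0],[0,0,0]],[[0,0,0],[0,0,0]],[[0,0,0],[0,0,0]],[[0,0,-0.02],[0,0,0]],[[0,0,-0.05],[0,0,0]],[[0,0,-0.08],[0,0,0]]]'
python3 -m jog '[[[0,0,-0.1],[0,0,0]],[[0,0,-0.1],[0,0,0]],[[0,0,-0.1],[0,0,0]],[[-0.05,0,0],[0,0,0]],[[-0.05,0,0],[0,0,0]],[[0,0,0],[0,0,0]],[[0,0,0],[0,0,0]],[[0,0,0],[0,0,0]]]'
python3 -m jog '[[[0,0,0],[0,0,0]],[[0,0,0],[0,0,0]],[[0,0,0],[0,0,0]],[[0,0,0],[0,0,0]],[[0,0,0],[0,0,0]],[[0,0,0],[0,0,0]],[[0,0,0],[0,0,0]],[[0,0,0],[0,0,0]]]'
python3 - <<'E'
from pen import *
pen('w7')
C,im,d=grab('scene','s5')
a=cv2.imread('pics/s5.png');cv2.imwrite('pics/c5.png',cv2.resize(a[225:410,180:350],None,fx=3.2,fy=3.2,interpolation=cv2.INTER_CUBIC))
E
```

```text
time_s: 26.15
tool_pos: [0.549, 0.3427, 0.0225]
eef_rot: [[0.98, 0.2, 0.0], [0.2, -0.98, 0.0], [0.0, -0.0, -1.0]]
wrist_force: [0.3, 0.1, -0.4]
grip_width: 0.0746
finger_force: 0.0
time_s: 26.95
tool_pos: [0.5476, 0.3419, 0.0818]
eef_rot: [[0.98, 0.2, -0.003], [0.2, -0.98, -0.002], [-0.004, 0.001, -1.0]]
wrist_force: [0.3, 0.2, -0.0]
grip_width: 0.0939
finger_force: 0.0
time_s: 27.75
tool_pos: [0.5108, 0.3347, 0.2026]
eef_rot: [[0.98, 0.199, 0.001], [0.199, -0.98, 0.0], [0.001, 0.0, -1.0]]
wrist_force: [0.4, -0.2, -0.1]
grip_width: 0.0941
finger_force: 0.0
time_s: 28.55
tool_pos: [0.5098, 0.3347, 0.2025]
eef_rot: [[0.98, 0.2, 0.0], [0.2, -0.98, 0.0], [0.0, 0.0, -1.0]]
wrist_force: [-0.2, -0.5, 0.4]
grip_width: 0.0939
finger_force: 0.0
origin [0.5495 0.3414 0.0472] yaw 10.504121608101661 len 0.15196418731905925
```

View pics/c5.png

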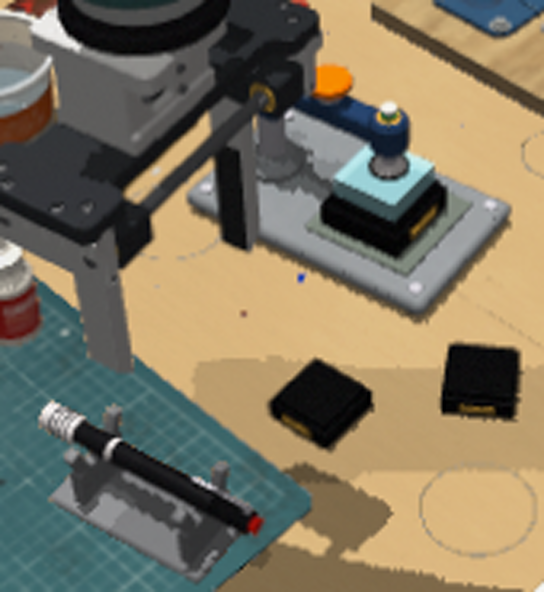

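The pen lies back in its notches (head at (60,420), tail at (255,523)), its origin within 2 mm of where it started. The press stem still shows green with no red, and the spare plinths look unmoved. I'll hand it in.

```bash
python3 -c "
from plant import finish_job
print(finish_job())"
```

```text
the job is handed in; nothing more can be done
None
```

I handed the job in at about 29 s: the press is down with green and no red showing, the UV pen was held on the glue line for about 4 s with the lens about 4 cm off, and the pen is back on its rest within 2 mm of where it lay.

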